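# Hold the recessed reset button of the dust-extractor controller down with an awl

## Task

The dust extractor's controller on the bench has locked up and needs a long reset. First slide the small cover fully off the narrow reset hole, then take the slim long-shanked awl from the tool rest, reach its tip down through the reset hole and press the recessed button fully down; finish while still gripping the awl and holding the button down. Do not ram the button, do not press the test button in the wide hole, and leave the other tools and everything else on the bench where they are.

Things in the scene. Friction and masses are not known exactly. Their poses are not given: they have to be found in the camera images.
- unit: Dust-extractor controller: grey metal box, 110 (x) by 170 (y) by 70 mm high, screwed to the bench. Origin at the centre of its underside, z up. In its flat top (70 mm above the bench) are two round holes: the narrow reset hole (14 mm) at x 0, y -45 mm and the wide test hole (26 mm) at x 0, y +55 mm in its frame. Two steel guide rails, 4 mm high, at x +-18.5 mm, run along its y from y -67 to +17 mm.
- reset_mouth (a point): Centre of the mouth of the narrow reset hole, level with the controller's top. At the start the cover hides it.
- test_mouth (a point): Centre of the mouth of the wide test hole, level with the controller's top; always open. A wider button lies 25 mm down in it: not to be pressed.
- reset_top (a point): Centre of the upper face of the reset button (12 mm across), 25 mm below the controller's top when not pressed; moves down with the button.
- reset_button (a joint): Travel of the reset button: 0 up, 0.006 m fully down (a hard stop). Spring: it starts to move at about 2.4 N, fully down takes 6 N; it springs back when let go.
- test_button (a joint): Travel of the test button: 0 up, 0.006 m fully down. Same spring.
- cover (a joint): Travel of the sliding cover along the controller's +y axis: 0 closed (centred over the reset hole), 0.038 m fully open (a hard stop). Held wherever it is by friction of about 3 N. The reset hole is wholly uncovered from 0.023 m on.
- cover_tab (a point): Middle of the top of the cover's upright grip tab, 25 mm above the controller's top. The tab is 12 mm thick (along the controller's y, the sliding direction), 26 mm wide (along its x) and stands 20 mm above the cover's flat plate (33 by 32 mm, 5 mm thick).
- rest: Tool rest: plywood bridge fixed to the bench, 60 (x) by 200 (y) mm, top at 85 mm, board 12 mm thick, open underneath between two end legs. Origin at the centre of its underside. Three 19 mm holes through the board at y -60, 0 and +60 mm, each with a tool hanging in it; which tool is in which hole varies.
- awl: The awl: 28 mm steel collar, 6 mm thick, that rests on the board; above it a plain round wooden handle, 20 mm in diameter, from 6 to 76 mm above the origin (the tallest of the three tools, the only one with a straight round handle); below it a slim round steel shank, 6 mm in diameter and 60 mm long, ending flat. Origin: centre of the collar's underside, z along the handle (up). 70 g.
- awl_tip (a point): Centre of the end of the awl's shank, 60 mm below the awl's origin.
- drift: Another tool in the rest: thick steel drift with a square 22 mm head that ends 46 mm above its origin and a 16 mm shank (too thick for the reset hole). Origin: centre of its collar's underside, as for the awl. Leave it.
- gimlet: Another tool in the rest: stubby tool with a 34 mm wooden ball on top (to 53 mm above its origin) and a 20 mm long shank (too short for the button). Origin as for the awl. Leave it.
- pencil: Flat yellow carpenter's pencil lying on the bench, 160 (x) by 14 by 7 mm; origin centre of underside. Bystander.
- measure: Black tape measure, 70 by 66 by 36 mm; origin centre of underside. Bystander.
- glue: White glue bottle, 60 mm diameter, 130 mm tall; origin centre of underside. Bystander.
- tape: Roll of masking tape lying flat, 100 mm across, 25 mm high; origin centre of underside. Bystander.
- offcut: Wooden strip, 45 by 260 (y) by 20 mm; origin centre of underside. Bystander.
- drill: Cordless drill lying on its side, about 250 mm long (x), 190 mm (y) with its battery, 62 mm high; origin under its motor body. Bystander.
There are look-alikes about, which are no part of the job. What is shaped like the awl but purple is not meant.

How it is judged:
By the outcome, as a careful person would: the job done as asked, in the order asked, and still so for the second after the job is handed in, while the arm keeps its last pose, push and grip.
It also fails if it takes over 54 s, if anything falls off the work surface, if the arm or the gripper's body presses on something with over 40 N, if the wrist force passes 120 N, or if a joint passes its speed limit or range.

## Robot

A 7-joint arm with a two-finger parallel gripper is mounted at the origin on the work surface. World frame = base frame: x ahead of the robot, y to its left, z up, the work surface at z = 0. Lengths are in m, angles in rad, forces in N, time in s.
With the tool pointing down it reaches from about 0.35 to 0.9 m from the base axis. Payload 8.1 kg.
Tool frame: the origin (TCP) lies midway between the tips of the shut fingers; the grasp point (between the pads) lies 19 mm behind it; z points along the fingers, y is the direction in which the jaws open and shut (so a half turn about z gives the same grasp; the last joint's range is limited). The gripper opens to 92 mm and grips with 3 to 60 N. Pads are 19 mm wide; open, the fingers measure 130 mm over their backs; the gripper's body (75 mm by 190 mm) begins 47 mm behind the grasp point.
Start: joints at [1.086, 0.434, 0.025, 1.573, -0.012, 1.134, -0.075], TCP at [0.233, -0.58, 0.227] pointing down, gripper open.
Joint ranges: [-2.62, 2.62], [-0.44, 2.09], [-1.27, 1.32], [0.08, 2.57], [-1.32, 4.46], [0.12, 2], [-2.74, 2.74]. Speed limits (rad/s): [2.22, 2.22, 3.01, 3.01, 3.14, 3.14, 3.14].

## Interface

Orientations are given as a rotation vector (axis times angle).
In Python, from cell import monitor, get_image, get_calibration, workorder, look_for, masks_of gives the robot as it stands.
- The arm moves only by the shell command python3 -m crank 'ROWS' [FORCE]. ROWS is JSON, a list of rows, each a list of 3 entries, a list of its own where there are three numbers: the shift along the tool's x, y, z in cm, then the turn about the tool's z in degrees, then the closure in counts, from 0 (fully open) to 255 (shut). A call has 1 to 5 rows; each row shifts and turns the commanded pose from where the row before left it, along the tool's axes as they then stand; what a row does not reach is not made up. A row lasts 1/10 s, in which the tool goes at most 50 mm and 8.59 degrees, less where a joint would pass 70% of its speed; a pose out of reach is approached as far as the arm can. A call with a gripper value outside its range is refused whole. The fingers move at their own pace and stop on an object; FORCE is the grip in N (left out, the last holds). Time passes only in rows, so rows that do not move let the fingers close. It gives the time, the measured TCP pose, the force and the opening at its end, in the units of the state.
- monitor.observe(): the state, without advancing time (a new reading comes with each control period).
- get_image(name): name is "scene" or "side" or "wrist"; returns (picture, depth): 420x560x3 uint8, red, green, blue; 420x560 float32, m along the optical axis (not along the pixel's ray), 0 where there is no reading.
- get_calibration(name): a dict with "fx", "fy", "cx", "cy" (pixels), "D" ([k1, k2, p1, p2, k3] as OpenCV has them; the pictures are not rectified), "R" (3x3) and "t" (3): a world point X has camera coordinates R X + t. Camera axes: x right, y down, z forward; pixel columns grow to the right and rows downward; lengths in m; the calibration is good to about 2 mm. A picture is of the moment at which its call begins: read the wrist's pose just before it. get_calibration takes no time and is no camera call; for the wrist camera it gives the pose at the moment of the call.
- workorder.sign_off(): hands the job in, once; it reports no verdict.
Trained networks look in the newest picture that a camera, given by its name, has taken for a name from the list of things; names that differ only in an ending like _2 or _b are one class to them, and where a whole thing is asked for, a point or a joint stands for the part that bears it (a point fixed in the world has none). Each returns a list of dicts, best first, with "score" (0 to 1); they miss things now and then, are a little off and sometimes report something else, mostly with a low value. They report only what shows in the picture. A call takes as long as a camera call. They do not tell look-alikes from the thing itself.
- look_for(label, camera): "location" ([x, y, z] in m, in world coordinates, good to about 4 mm: the middle of the surface that is visible of it).
- masks_of(label, camera): "region" (420x560 bool, what is visible of it).
The state is a dict: "clock": time; "joints": joint angles; "dq": joint speeds; "joint_efforts": joint torques, N m; "position": TCP position; "ee_rot": TCP orientation; "force": force on the tool from outside, world axes, zero at the start; "ft_torque": the same for the moment, N m; "width": opening from 0.0 (shut) to 1.0 (fully open).
Only numpy, scipy, OpenCV 4.12 (cv2) and the standard library are available. Lean on these libraries where they do the work, as an engineer would, in place of code of your own. Each camera call takes 0.05 s, during which the arm holds its last target.

## Working session

There is one attempt and no reset: what is moved stays moved. The work goes in short steps, Python scripts to look and compute and a shell command to move; the robot and the scene stay as the last step left them, time stands still between calls to the robot, and variables do not carry over. Pictures are saved under pics/ and viewed, and the job is handed in when it is done.

```bash
ls; mkdir -p pics
python3 - <<'E'
from cell import monitor,get_image,get_calibration
import cv2
s=monitor.observe(); print({k:s[k] for k in s})
for n in("scene","side"):
    p,d=get_image(n); cv2.imwrite(f"pics/{n}0.png",p[:,:,::-1]); c=get_calibration(n); print(n,c)
print(monitor.observe()["clock"])
E
```

```text
pics
{'clock': 0.0, 'joints': array([ 1.08639033,  0.43522609,  0.02497593,  1.5740841 , -0.01162664,
        1.1340077 , -0.07506633]), 'dq': array([-0.00111637,  0.0002783 ,  0.00157801,  0.00081304,  0.00020399,
       -0.00136709, -0.00021029]), 'joint_efforts': array([-3.92989050e-04, -6.67844439e+01,  9.84907262e-01, -3.14464831e+01,
       -6.06173929e-02,  4.26766207e-02,  1.64633962e-04]), 'position': array([ 0.23263674, -0.57954112,  0.2259481 ]), 'ee_rot': array([-3.08303885e+00, -5.95737089e-01,  6.55144027e-04]), 'force': array([ 0.0614057 , -0.18577918, -0.85712161]), 'ft_torque': array([ 0.02713533, -0.00121063, -0.02178321]), 'width': 0.9973142608341445}
scene {'fx': 487.35132430373375, 'fy': 487.35132430373375, 'cx': 289.2918769119029, 'cy': 214.96772871708205, 'D': array([-0.03538734,  0.        ,  0.        ,  0.        ,  0.        ]), 'R': array([[ 0.4580416 ,  0.88873753,  0.01853393],
       [ 0.62321081, -0.30618603, -0.71962379],
       [-0.63388184,  0.34116817, -0.69411677]]), 't': array([-0.25360493, -0.30821966,  1.93596345])}
side {'fx': 458.1075407762128, 'fy': 458.1075407762128, 'cx': 281.951987343934, 'cy': 211.49606250358966, 'D': array([0.01429038, 0.        , 0.        , 0.        , 0.        ]), 'R': array([[-0.83078594, -0.5562924 ,  0.01826184],
       [-0.33734633,  0.47716514, -0.81148684],
       [ 0.44271004, -0.68033242, -0.58408528]]), 't': array([0.47032358, 0.28327908, 1.07648572])}
0.1
```

View pics/scene0.png

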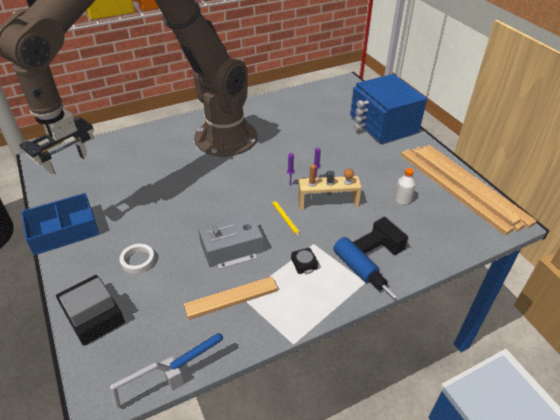

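View pics/side0.png

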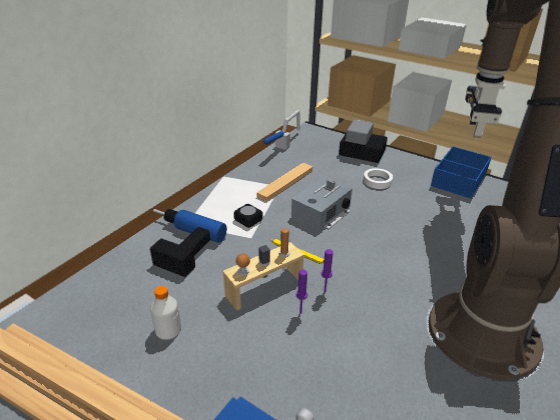

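The awl candidates in the scene view are a brown cylinder at (312,175), purple look-alikes at (291,163) and (318,158), the drift at (330,178) and the gimlet's ball at (349,174). I choose the brown one in the rest's left hole. Next I'll check it in a crop and measure.

```bash
cat > h.py <<'E'
from cell import monitor,get_image,get_calibration,look_for,masks_of
import cv2,numpy as np
from scipy.spatial.transform import Rotation as Ro
def cloud(d,c):
    K=np.array([[c['fx'],0,c['cx']],[0,c['fy'],c['cy']],[0,0,1]])
    v,u=np.mgrid[0:d.shape[0],0:d.shape[1]]
    n=cv2.undistortPoints(np.stack([u,v],-1).reshape(-1,1,2).astype(np.float64),K,np.array(c['D'])).reshape(d.shape+(2,))
    P=np.dstack([n*d[...,None],d])
    W=(P-c['t'])@np.array(c['R'])
    W[d<=0]=np.nan
    return W
def proj(X,c):
    K=np.array([[c['fx'],0,c['cx']],[0,c['fy'],c['cy']],[0,0,1]])
    return cv2.projectPoints(np.atleast_2d(np.array(X,float)),cv2.Rodrigues(np.array(c['R']))[0],np.array(c['t']),K,np.array(c['D']))[0][:,0]
def onplane(uv,z,c):
    K=np.array([[c['fx'],0,c['cx']],[0,c['fy'],c['cy']],[0,0,1]])
    n=cv2.undistortPoints(np.array(uv,float).reshape(-1,1,2),K,np.array(c['D']))[:,0]
    R=np.array(c['R']); o=-R.T@c['t']; r=np.c_[n,np.ones(len(n))]@R
    return o+r*((z-o[2])/r[:,2])[:,None]
E
python3 - <<'E'
from h import *
for n in("scene","side"):
    p,d=get_image(n); c=get_calibration(n); np.savez(f"{n}0.npz",p=p,d=d)
    for l in("awl","cover_tab","unit","test_mouth","drift","gimlet","rest"):
        for q in look_for(l,n)[:3]: print(n,l,np.round(q['location'],3),round(q['score'],2),proj(q['location'],c).round()[0])
p=np.load("scene0.npz")['p']
a=cv2.resize(p[140:220,270:375],None,fx=4,fy=4,interpolation=cv2.INTER_CUBIC)
b=cv2.resize(p[205:275,190:275],None,fx=4,fy=4,interpolation=cv2.INTER_CUBIC)
cv2.imwrite("pics/ca.png",a[:,:,::-1]);
q=np.load("side0.npz")['p']
e=cv2.resize(q[170:240,280:365],None,fx=4,fy=4,interpolation=cv2.INTER_CUBIC)
cv2.imwrite("pics/cb.png",np.hstack([b,e])[:,:,::-1])
E
```

```text
scene awl [0.495 0.111 0.124] 0.54 [312. 177.]
scene awl [ 0.59  -0.213  0.073] 0.25 [231. 239.]
scene cover_tab [ 0.556 -0.252  0.075] 0.63 [215. 236.]
scene unit [ 0.59  -0.211  0.072] 0.87 [232. 240.]
scene unit [0.493 0.11  0.122] 0.7 [311. 177.]
scene test_mouth [ 0.593 -0.212  0.068] 0.68 [232. 241.]
scene drift [0.515 0.164 0.114] 0.5 [329. 178.]
scene gimlet [0.538 0.223 0.122] 0.7 [349. 175.]
scene rest [0.51  0.169 0.087] 0.79 [329. 183.]
scene rest [0.783 0.125 0.051] 0.51 [362. 250.]
side awl [0.368 0.106 0.091] 0.8 [326. 267.]
side awl [0.481 0.125 0.125] 0.6 [283. 244.]
side awl [0.382 0.197 0.095] 0.57 [302. 286.]
side cover_tab [0.505 0.197 0.083] 0.64 [259. 269.]
side cover_tab [ 0.549 -0.239  0.081] 0.63 [329. 186.]
side unit [ 0.536 -0.172  0.069] 0.97 [322. 200.]
side unit [ 0.735 -0.262  0.022] 0.59 [284. 180.]
side unit [0.75  0.173 0.048] 0.57 [192. 238.]
side test_mouth [ 0.538 -0.175  0.064] 0.9 [322. 200.]
side test_mouth [0.752 0.17  0.048] 0.51 [192. 237.]
side drift [0.499 0.177 0.113] 0.68 [265. 256.]
side gimlet [0.527 0.235 0.122] 0.48 [241. 262.]
side rest [0.505 0.196 0.087] 0.64 [259. 267.]
side rest [0.749 0.171 0.05 ] 0.49 [193. 237.]
```

View pics/ca.png

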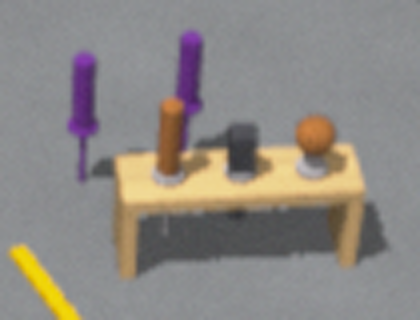

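View pics/cb.png

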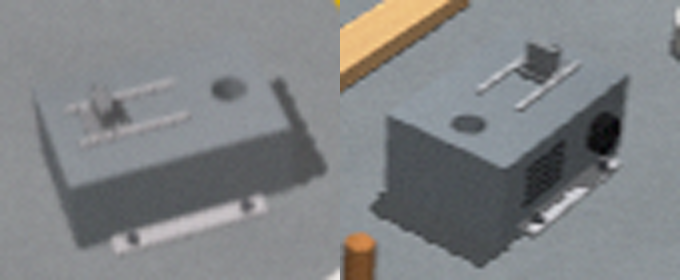

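The crop confirms the awl: a straight round brown handle, with the drift and gimlet beside it and the purple look-alikes on the bench behind. Next I'll fit the poses from the depth clouds.

Run:
```python
from h import *
for n in("scene","side"):
    f=np.load(f"{n}0.npz"); c=get_calibration(n); W=cloud(f['d'],c); 
    x,y,z=W[...,0],W[...,1],W[...,2]
    b=(abs(x-.58)<.2)&(abs(y+.2)<.2)
    m=b&(abs(z-.07)<.006)
    P=W[m]; r=cv2.minAreaRect(P[:,:2].astype(np.float32)*1000); print(n,m.sum(),np.median(P[:,2]),r)
    t=W[b&(z>.08)]; print(" tab",len(t),np.nanmean(t,0),t.min(0),t.max(0))
    b=(abs(x-.51)<.15)&(abs(y-.17)<.15)
    m=b&(abs(z-.085)<.005); m=b&(abs(z-.085)<.005)
    P=W[m]; print(" rest",m.sum(),np.median(P[:,2]),cv2.minAreaRect(P[:,:2].astype(np.float32)*1000))
    col=f['p'].astype(int); pur=(col[...,2]>col[...,1]+40)
    br=(~pur)&(z>.1)&(abs(x-.49)<.05)&(abs(y-.113)<.03)
    P=W[br]; print(" awl",len(P),P.mean(0),P.min(0),P.max(0))
    top=P[P[:,2]>P[:,2].max()-.006];print("  top",top.mean(0),len(top))
    for cx,cy in((.368,.106),(.382,.197)):
        P=W[pur&(np.hypot(x-cx,y-cy)<.045)]; print(" pur",P.mean(0),P[:,2].min(),P[:,2].max())
```

```text
scene 1403 0.07199618446827517 ((554.4949951171875, -203.93324279785156), (171.09371948242188, 122.37184143066406), 83.86853790283203)
 tab 54 [ 0.55760778 -0.24441987  0.09180503] [ 0.53884178 -0.25757673  0.08008901] [ 0.5782762  -0.19330263  0.10108943]
 rest 613 0.0865540423592225 ((461.7038879394531, 174.9832763671875), (229.50096130371094, 156.9074249267578), 68.53633117675781)
 awl 109 [0.49057774 0.11296929 0.13649431] [0.47677279 0.1042153  0.10108631] [0.49958347 0.12589072 0.16592522]
  top [0.48773003 0.1151062  0.16308487] 21
 pur [0.3762471  0.09262784 0.0940783 ] 0.00816830641345559 0.13951425862997652
 pur [0.39054885 0.18877005 0.10330269] 0.029495795701744952 0.13952851425220783
side 1068 0.06904292219986108 ((555.2779541015625, -204.3035430908203), (177.74728393554688, 113.77029418945312), 85.00104522705078)
 tab 46 [ 0.55004904 -0.24287951  0.08968469] [ 0.53804098 -0.25362651  0.08091076] [ 0.56477881 -0.23692858  0.09653199]
 rest 1164 0.08411031784633292 ((455.71331787109375, 179.15333557128906), (227.23007202148438, 164.49363708496094), 67.68215942382812)
 awl 181 [0.48287318 0.12119371 0.13462021] [0.47475507 0.10749713 0.10034577] [0.49471585 0.12816511 0.16141448]
  top [0.48453695 0.11713819 0.15882068] 38
 pur [0.36846638 0.10202724 0.0916374 ] -0.004156207347596233 0.13837168059970806
 pur [0.38075606 0.19788424 0.09289307] -0.0014717569057143423 0.1376884170110908
```

```bash
python3 -m crank '[[[3.0,-1.3,0],0,0],[[4,-1.8,0],0,0],[[4,-1.8,0],0,0],[[4,-1.8,0],0,0],[[4,-1.8,0],0,0]]' 30; python3 -m crank '[[[4,-1.8,0],0,0],[[4,-1.8,0],0,0],[[4,-1.8,0],0,0],[[4,-1.8,0],0,0],[[3,-1.4,0],0,0]]'; python3 -m crank '[[[2,-1.5,-3],8,0],[[0,0,-2],8,0],[[0,0,0],8,0],[[0,0,0],3.4,0],[[0,0,0],0,0]]'
python3 - <<'E'
from h import *
s=monitor.observe();c=get_calibration("wrist"); p,d=get_image("wrist"); np.savez("w1.npz",p=p,d=d,**{k:np.array(v) for k,v in c.items()})
print(s['clock'],s['position'],s['ee_rot'],Ro.from_rotvec(s['ee_rot']).as_matrix()[:,0],s['joints'])
cv2.imwrite("pics/w1.png",p[:,:,::-1]); print(-np.array(c['R']).T@c['t'])
E
```

```text
clock: 1.4
position: [0.3785, -0.4291, 0.2269]
ee_rot: [3.084, 0.595, 0.0]
force: [0.8, 0.3, 0.2]
width: 0.999
clock: 1.9
position: [0.5238, -0.277, 0.2269]
ee_rot: [-3.083, -0.599, -0.002]
force: [0.2, -0.0, -0.8]
width: 0.996
clock: 2.4
position: [0.5349, -0.2583, 0.2769]
ee_rot: [3.138, -0.152, 0.0]
force: [-0.5, 0.4, 0.2]
width: 0.998
2.4 [ 0.53487642 -0.25828227  0.27691849] [ 3.13762262e+00 -1.52480375e-01  4.49184526e-04] [ 9.95287669e-01 -9.69657996e-02  2.98612568e-04] [ 0.37094269  0.34921238 -0.01539189  1.57655186  0.00579612  1.21551849
 -1.31344939]
[ 0.6025568  -0.26535887  0.43513423]
```

View pics/w1.png

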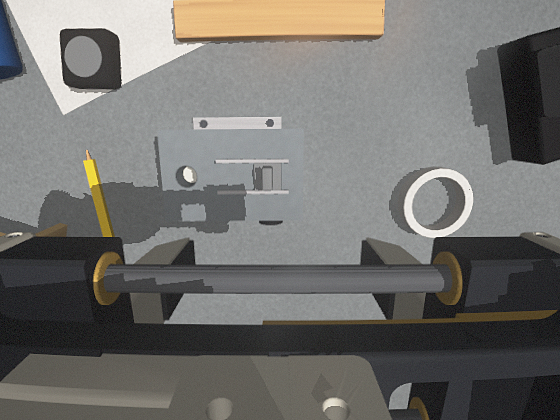

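The wrist view shows the controller with its test hole at (187,175), the rails, and the cover and tab at (268,177). It sits square to the tool. I'll refine the pose from this.

Run:
```python
from h import *
f=np.load("w1.npz"); W=cloud(f['d'],f); x,y,z=[W[...,i] for i in range(3)]
m=np.zeros(z.shape,bool); m[120:232,150:310]=1
m1=m&(abs(z-.07)<.006); P=W[m1]; print(m1.sum(),np.median(P[:,2]),cv2.minAreaRect(P[:,:2].astype(np.float32)*1000))
# tab top
t=W[m&(abs(z-.095)<.004)]; print("tab top",len(t),t.mean(0),cv2.minAreaRect(t[:,:2].astype(np.float32)*1000))
t=W[m&(abs(z-.075)<.002)]; print("plate",len(t),np.median(t,0))
h=W[m&(z<.06)&(abs(y+.15)<.02)]; 
p=f['p']; g=p[150:200,165:210]
# hole outline as depth below top
mm=np.zeros(z.shape,bool); mm[160:192,172:203]=1; hm=mm&(z<.062); v,u=np.nonzero(hm); print("hole px",u.min(),u.max(),v.min(),v.max(), np.median(z[hm]))
print(onplane([[(u.min()+u.max())/2,(v.min()+v.max())/2]],.07,f))
crop=cv2.resize(p[115:235,140:310],None,fx=4,fy=4,interpolation=cv2.INTER_CUBIC); cv2.imwrite("pics/w1c.png",crop[:,:,::-1])
```

```text
12211 0.07041079436356919 ((555.8474731445312, -205.5308837890625), (170.63209533691406, 110.4056625366211), 85.04344177246094)
tab top 249 [ 0.5510946 -0.2486316  0.0951149] ((550.8895874023438, -248.5710906982422), (11.210739135742188, 24.952411651611328), 84.09274291992188)
plate 930 [ 0.55158562 -0.23991538  0.07495892]
hole px 178 196 166 186 0.04566786265965307
[[ 0.56047809 -0.15242005  0.07      ]]
```

View pics/w1c.png

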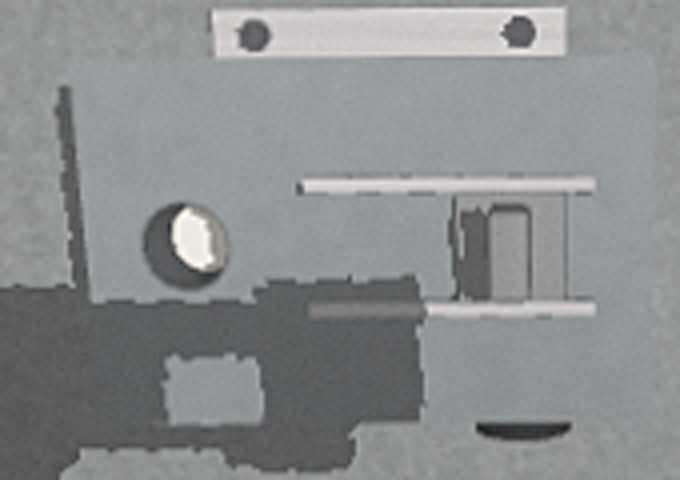

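```bash
python3 -m crank '[[[1.5,-1.1,3],0,0],[[0,0,5],0,0],[[0,0,5],0,0],[[0,0,4],0,0],[[0,0,1.5],0,0]]'; python3 -m crank '[[[0,0,1.2],0,0],[[0,0,0],0,120],[[0,0,0],0,200],[[0,0,0],0,255],[[0,0,0],0,255]]' 25;  python3 -m crank '[[[0,0,0],0,255],[[0,0,0],0,255]]'
```

```text
clock: 2.95
position: [0.548, -0.2479, 0.0872]
ee_rot: [-3.136, 0.148, 0.01]
force: [-0.9, -1.1, 0.6]
width: 0.997
clock: 3.45
position: [0.5515, -0.2492, 0.081]
ee_rot: [3.137, -0.151, 0.003]
force: [0.6, -0.3, -0.0]
width: 0.699
clock: 3.65
position: [0.551, -0.249, 0.0802]
ee_rot: [3.138, -0.151, 0.001]
force: [-0.4, -0.2, -0.4]
width: 0.527
```

```bash
python3 -m crank '[[[0,0,0],0,255],[[0,0,0],0,255],[[0,0,0],0,255],[[0,0,0],0,255],[[0,0,0],0,255]]';  python3 -m crank '[[[0,0,0],0,255],[[0,0,0],0,255]]'
```

```text
clock: 4.15
position: [0.5508, -0.2487, 0.0797]
ee_rot: [-3.138, 0.151, 0.0]
force: [0.7, 0.8, 0.7]
width: 0.127
clock: 4.35
position: [0.5507, -0.2487, 0.0797]
ee_rot: [-3.138, 0.151, 0.0]
force: [0.1, 1.1, -1.0]
width: 0.13
```

The opening is 12 mm, which matches the tab, so it is gripped. Now I'll slide it along tool -y (the unit's +y).

```bash
python3 -m crank '[[[0,-0.8,0],0,255],[[0,-0.9,0],0,255],[[0,-0.9,0],0,255],[[0,-0.8,0],0,255],[[0,0,0],0,255]]';  python3 -m crank '[[[0,-0.2,0],0,255],[[0,-0.2,0],0,255],[[0,0,0],0,255]]'
```

```text
clock: 4.85
position: [0.5541, -0.2124, 0.0797]
ee_rot: [-3.137, 0.148, 0.001]
force: [-0.5, 3.1, 0.1]
width: 0.125
clock: 5.15
position: [0.5542, -0.2121, 0.0797]
ee_rot: [3.137, -0.153, -0.0]
force: [-0.4, -3.4, -2.8]
width: 0.127
```

```bash
python3 -m crank '[[[0,-0.2,0],0,255],[[0,-0.1,0],0,255],[[0,0,0],0,255]]'
```

```text
clock: 5.45
position: [0.5542, -0.212, 0.0797]
ee_rot: [3.134, -0.156, 0.0]
force: [0.3, -11.6, -3.7]
width: 0.131
```

```bash
python3 -m crank '[[[0,0.3,0],0,100],[[0,0,0],0,0],[[0,0,0],0,0],[[0,0,-3],0,0],[[0,0,-4],0,0]]'; python3 -m crank '[[[-2.0,2.5,-4],0,0],[[-2.0,1.5,-2],0,0],[[0,0,0],0,0],[[0,0,0],0,0]]'
python3 - <<'E'
from h import *
s=monitor.observe();c=get_calibration("wrist"); p,d=get_image("wrist"); np.savez("w2.npz",p=p,d=d,**{k:np.array(v) for k,v in c.items()})
print(s['clock'],s['position'],s['force'],s['width'])
cv2.imwrite("pics/w2.png",p[:,:,::-1]); print(-np.array(c['R']).T@c['t'])
E
```

```text
clock: 5.95
position: [0.5531, -0.2097, 0.1487]
ee_rot: [-3.136, 0.15, 0.007]
force: [0.9, -0.0, -0.3]
width: 0.52
clock: 6.35
position: [0.5115, -0.2461, 0.2092]
ee_rot: [-3.138, 0.152, -0.002]
force: [-0.3, 0.4, -0.0]
width: 0.861
6.35 [ 0.51152564 -0.24609125  0.20921638] [-0.26308741  0.43792209 -0.0419338 ] 0.8609630459797989
[ 0.57903033 -0.25321977  0.36751632]
```

View pics/w2.png

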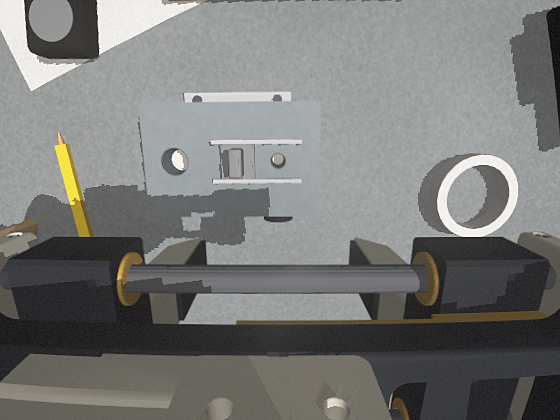

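The cover is at its stop and the reset hole shows fully open at (278,160). I'll measure its centre, then go to the awl.

Run:
```python
from h import *
f=np.load("w2.npz"); W=cloud(f['d'],f); x,y,z=[W[...,i] for i in range(3)]
m=np.zeros(z.shape,bool); m[90:232,130:330]=1
P=W[m&(abs(z-.07)<.0055)]; zt=np.median(P[:,2]);r=cv2.minAreaRect(P[:,:2].astype(np.float32)*1000);print(zt,r)
a=np.radians(r[2]); C=np.array(r[0])/1000;ya=np.array([np.cos(a),np.sin(a)]); print("pred reset",C-.045*ya,"test",C+.055*ya)
t=W[m&(abs(z-.095)<.004)];print("tab",t.mean(0), "pred", C-.007*ya)
g=cv2.cvtColor(f['p'],cv2.COLOR_RGB2GRAY)
for nm,(u0,u1,v0,v1) in dict(reset=(266,290,148,172),test=(158,192,144,178)).items():
    sub=np.zeros(z.shape,bool); sub[v0:v1,u0:u1]=1
    hm=sub&((z<zt-.004)|((f['d']==0)))
    v,u=np.nonzero(hm); print(nm,u.min(),u.max(),v.min(),v.max(),len(u)); uc,vc=(u.min()+u.max())/2,(v.min()+v.max())/2
    print(onplane([[uc,vc],[u.min()-.5,vc],[u.max()+.5,vc],[uc,v.min()-.5],[uc,v.max()+.5]],.07,f).round(4)[:,:2].tolist())
crop=cv2.resize(f['p'][130:190,200:310],None,fx=7,fy=7,interpolation=cv2.INTER_CUBIC); cv2.imwrite("pics/w2c.png",crop[:,:,::-1])
```

```text
0.07036366808128237 ((555.222900390625, -205.35198974609375), (171.30284118652344, 110.2090835571289), 84.5592269897461)
pred reset [ 0.55095615 -0.25014925] test [ 0.56043782 -0.15059978]
tab [ 0.55459561 -0.21289075  0.09503974] pred [ 0.55455918 -0.21232045]
reset 268 284 154 168 164
[[0.5508, -0.2489], [0.5516, -0.2408], [0.55, -0.257], [0.5579, -0.2496], [0.5436, -0.2482]]
test 162 187 148 174 534
[[0.5607, -0.1514], [0.562, -0.1387], [0.5594, -0.164], [0.5734, -0.1536], [0.5478, -0.149]]
```

View pics/w2c.png

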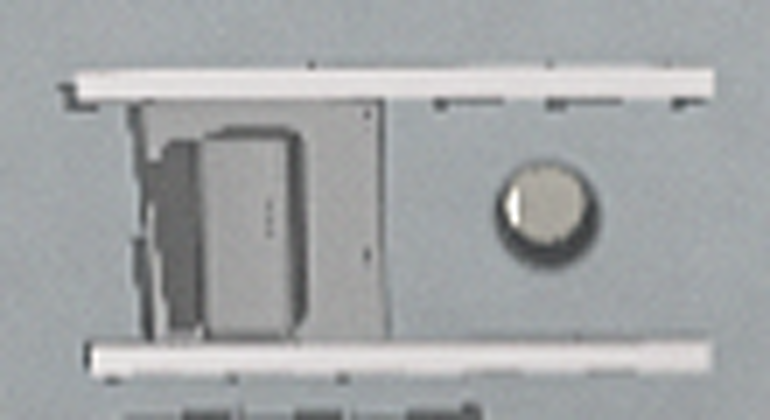

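```bash
python3 -m crank '[[[-1,-3,-1],0,0],[[-1,-4.5,-1],0,0],[[-1.2,-4.5,-1],0,0],[[-1.2,-4.5,-1],0,0],[[-1.2,-4.5,0],0,0]]'; python3 -m crank '[[[-1.2,-4.5,0],0,0],[[-1.2,-4.5,0],0,0],[[0,0,0],-8,0],[[0,0,0],-8,0],[[0,0,0],-8,0]]'; python3 -m crank '[[[0,0,0],-8,0],[[0,0,0],-8,0],[[0,0,0],-8,0],[[0,0,0],-8,0],[[0,0,0],-8,0]]';python3 -m crank '[[[0,0,0],-8,0],[[0,0,0],-1,0],[[0,0,0],0,0]]'
python3 - <<'E'
from h import *
s=monitor.observe();c=get_calibration("wrist"); p,d=get_image("wrist"); np.savez("w3.npz",p=p,d=d,**{k:np.array(v) for k,v in c.items()})
print(s['clock'],s['position'],s['force'],Ro.from_rotvec(s['ee_rot']).as_matrix().round(4))
cv2.imwrite("pics/w3.png",p[:,:,::-1]); print(proj([.486,.116,.16],c))
W=cloud(d,c);x,y,z=[W[...,i] for i in range(3)]
b=(np.hypot(x-.486,y-.116)<.03)
t=W[b&(abs(z-.161)<.006)]; print("awl top",len(t),t.mean(0),cv2.minEnclosingCircle(t[:,:2].astype(np.float32)*1000))
t=W[(abs(x-.51)<.13)&(abs(y-.17)<.13)&(abs(z-.085)<.003)]; print("rest",cv2.minAreaRect(t[:,:2].astype(np.float32)*1000),len(t))
for n in ("awl","drift","gimlet"):
  for q in look_for(n,"wrist")[:3]: print(n,q['location'],q['score'])
E
```

```text
clock: 6.9
position: [0.4758, -0.0288, 0.2488]
ee_rot: [-3.137, 0.148, -0.0]
force: [1.1, 0.4, -0.6]
width: 0.998
clock: 7.4
position: [0.46, 0.0619, 0.2475]
ee_rot: [-3.098, -0.519, 0.004]
force: [0.5, 0.6, 0.3]
width: 1.0
clock: 7.9
position: [0.4601, 0.0613, 0.2475]
ee_rot: [-2.734, -1.545, 0.003]
force: [0.2, 0.3, -0.2]
width: 1.002
clock: 8.2
position: [0.4603, 0.0606, 0.248]
ee_rot: [-2.613, -1.742, 0.002]
force: [0.4, 0.8, -0.5]
width: 0.997
8.2 [0.46028509 0.06064418 0.24798101] [ 0.3517677   0.78925663 -0.52874781] [[ 3.848e-01  9.230e-01 -1.500e-03]
 [ 9.230e-01 -3.848e-01  4.000e-04]
 [-2.000e-04 -1.600e-03 -1.000e+00]]
[[279.78953225 138.2242381 ]]
awl top 498 [0.4855595  0.11459228 0.16089802] ((485.5146484375, 114.38018035888672), 9.913745880126953)
rest ((455.6401672363281, 163.623291015625), (187.90435791015625, 151.99810791015625), 68.48723602294922) 8618
awl [0.3752, 0.0996, 0.1133] 0.98
awl [0.3887, 0.1896, 0.115] 0.93
awl [0.5056, 0.1684, 0.1272] 0.65
drift [0.5073, 0.1681, 0.128] 0.95
gimlet [0.5214, 0.2163, 0.1265] 0.87
gimlet [0.5158, 0.0065, 0.0084] 0.2
```

View pics/w3.png

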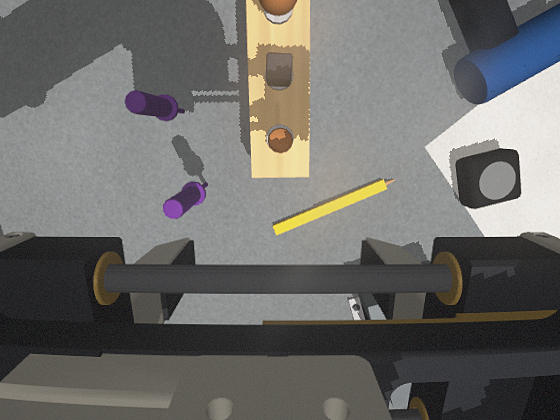

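The awl handle's top is at (279,138) in the wrist view. That gives (0.4855, 0.1145, 0.161) with a 9.9 mm radius, which matches the given sizes. I'll approach with the jaws across the board, clear of the drift and the purple tools.

```bash
python3 -m crank '[[[2.9,0.1,0],0,0],[[3,0.2,0],0,0],[[0,0,3],0,0],[[0,0,4],0,0],[[0,0,4],0,0]]'; python3 -m crank '[[[0,0,2.7],0,0],[[0,0,0],0,100],[[0,0,0],0,200],[[0,0,0],0,255],[[0,0,0],0,255]]' 40;  python3 -m crank '[[[0,0,0],0,255],[[0,0,0],0,255],[[0,0,0],0,255],[[0,0,0],0,255],[[0,0,0],0,255]]'; python3 -m crank '[[[0,0,0],0,255],[[0,0,0],0,255],[[0,0,0],0,255]]'
```

```text
clock: 8.9
position: [0.4864, 0.1136, 0.1379]
ee_rot: [2.613, 1.743, 0.003]
force: [0.9, -0.2, -0.1]
width: 1.005
clock: 9.4
position: [0.4871, 0.1135, 0.1134]
ee_rot: [2.612, 1.744, 0.004]
force: [-0.5, -0.1, -0.6]
width: 0.702
clock: 9.9
position: [0.4859, 0.1132, 0.1118]
ee_rot: [2.613, 1.745, -0.0]
force: [-0.2, 0.4, -0.2]
width: 0.266
clock: 10.2
position: [0.4859, 0.1132, 0.1117]
ee_rot: [-2.613, -1.745, 0.0]
force: [-0.1, 0.7, 0.3]
width: 0.212
```

The opening is 19.5 mm, the handle diameter. I'll lift straight up and check.

```bash
python3 -m crank '[[[0,0,-1],0,255],[[0,0,-2],0,255],[[0,0,-3],0,255],[[0,0,-3],0,255],[[0,0,-3],0,255]]'; python3 -m crank '[[[0,0,-1],0,255],[[0,0,0],0,255],[[0,0,0],0,255]]'
python3 - <<'E'
from h import *
s=monitor.observe();print(s['clock'],s['position'],s['force'],s['width'])
for n in("side","scene"):
    p,d=get_image(n); u=proj(s['position'],get_calibration(n))[0].astype(int)
    u=np.clip(u,[70,70],[489,349]); cv2.imwrite(f"pics/l_{n}.png",cv2.resize(p[u[1]-70:u[1]+70,u[0]-70:u[0]+70],None,fx=4,fy=4,interpolation=cv2.INTER_CUBIC)[:,:,::-1])
    np.savez(f"l_{n}.npz",p=p,d=d)
E
```

```text
clock: 10.7
position: [0.4857, 0.1132, 0.2336]
ee_rot: [2.612, 1.745, 0.0]
force: [1.0, -0.4, -1.0]
width: 0.208
clock: 11.0
position: [0.4855, 0.1129, 0.241]
ee_rot: [-2.613, -1.744, 0.002]
force: [-0.4, -0.2, -1.3]
width: 0.209
11.0 [0.48547223 0.11290143 0.2409903 ] [-0.38780039 -0.2217191  -1.33118864] 0.20923925764692405
```

View pics/l_side.png

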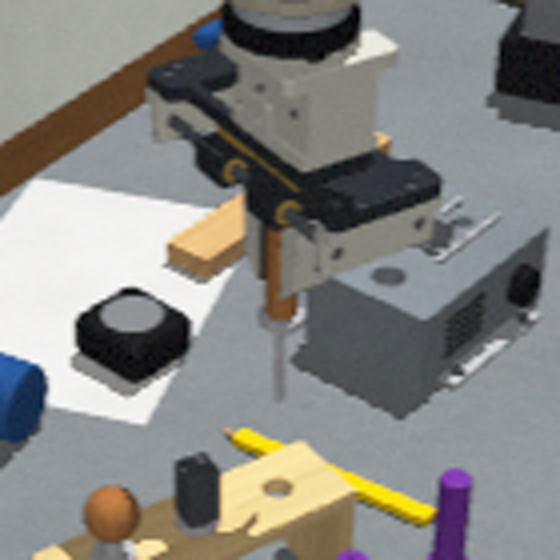

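View pics/l_scene.png

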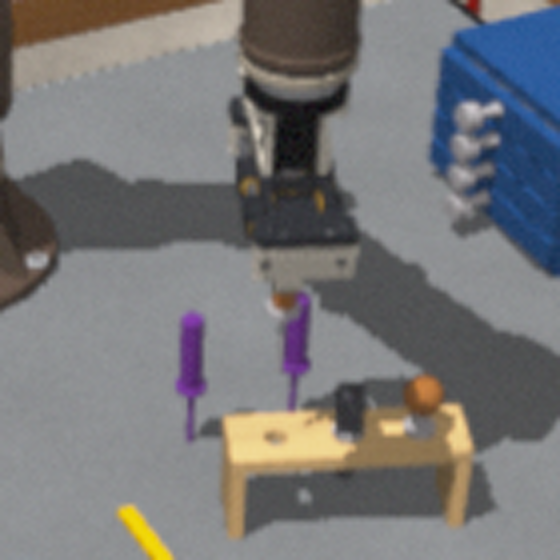

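The awl hangs straight in the jaws, its hole in the rest is empty, and the other tools are untouched. I'll carry it over the reset hole.

```bash
python3 -m crank '[[[-2.5,1.6,0],0,255],[[-3.9,2.5,0],0,255],[[-3.9,2.5,0],0,255],[[-3.9,2.5,0],0,255],[[-3.9,2.5,0],0,255]]'; python3 -m crank '[[[-3.9,2.5,0],0,255],[[-3.9,2.5,0],0,255],[[-3.0,2.1,1],0,255],[[-2.0,1.3,2],0,255],[[0,0,1],0,255]]'; python3 -m crank '[[[0,0,0],0,255],[[0,0,0],0,255]]'
cat > look.py <<'E'
from h import *
import sys
k=sys.argv[1]
s=monitor.observe();print(s['clock'],s['position'],s['force'],s['width'])
M=Ro.from_rotvec(s['ee_rot']).as_matrix(); print(M.round(3).tolist())
tip=s['position']+.0867*M[:,2]; print("tip pred",tip)
o=[]
for n in("side","scene"):
    p,d=get_image(n); c=get_calibration(n); u=proj(tip,c)[0].astype(int); np.savez(f"{k}_{n}.npz",p=p,d=d)
    print(n,"tip px",proj(tip,c),"hole px",proj([.5509,-.2497,.07],c))
    v0,u0=u[1]-35,u[0]-35; print("crop origin",u0,v0,"x5")
    o.append(cv2.resize(p[v0:v0+70,u0:u0+70],None,fx=5,fy=5,interpolation=cv2.INTER_CUBIC))
cv2.imwrite(f"pics/{k}.png",np.hstack(o)[:,:,::-1])
E
python3 look.py m1
```

```text
clock: 11.6
position: [0.5232, -0.1002, 0.2405]
ee_rot: [-2.611, -1.744, 0.002]
force: [1.1, -0.5, 0.2]
width: 0.211
clock: 12.1
position: [0.5505, -0.2533, 0.1983]
ee_rot: [-2.616, -1.736, 0.006]
force: [-0.8, 0.3, -0.8]
width: 0.212
clock: 12.3
position: [0.5522, -0.2472, 0.2013]
ee_rot: [-2.61, -1.746, 0.0]
force: [0.1, -0.3, -0.1]
width: 0.211
12.3 [ 0.55224034 -0.24723263  0.20130342] [ 0.14489723 -0.26361553 -0.07059936] 0.21108116813730973
[[0.382, 0.924, -0.001], [0.924, -0.382, 0.001], [0.001, -0.002, -1.0]]
tip pred [ 0.55214432 -0.24711796  0.11460354]
side tip px [[330.66188965 174.79585903]] hole px [[330.2667018  186.67381992]]
crop origin 295 139 x5
scene tip px [[214.57953933 224.92324459]] hole px [[214.93266505 235.47293042]]
crop origin 179 189 x5
```

View pics/m1.png

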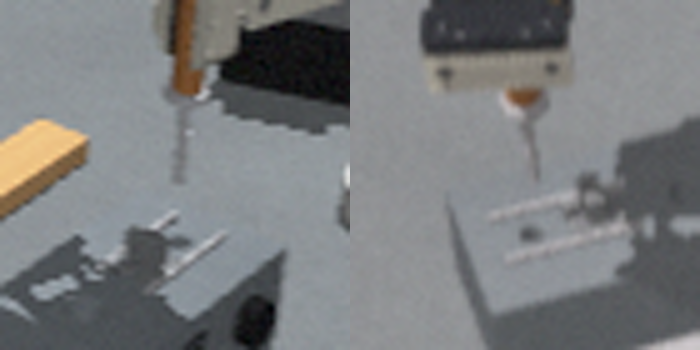

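Run:
```python
from h import *
s=monitor.observe(); t=np.array([.5521,-.2471])
for n in("side","scene"):
    f=np.load(f"m1_{n}.npz"); c=get_calibration(n); W=cloud(f['d'],c); x,y,z=[W[...,i] for i in range(3)]
    b=(np.hypot(x-t[0],y-t[1])<.03)&(z>.104)&(z<.25)
    for lo in np.arange(.105,.2,.01):
        P=W[b&(z>=lo)&(z<lo+.01)]
        if len(P): print(n,round(lo,3),len(P),np.median(P,0).round(4))
    print("pred px z .115,.145,.175",proj([[*t,.1146],[*t,.1446],[*t,.1746]],c).round(1).tolist())
    u=proj([*t,.13],c)[0].astype(int); v0,u0=u[1]-16,u[0]-16; print(u0,v0)
    cv2.imwrite(f"pics/z_{n}.png",cv2.resize(f['p'][v0:v0+32,u0:u0+32],None,fx=12,fy=12,interpolation=cv2.INTER_NEAREST)[:,:,::-1])
a=np.hstack([cv2.imread("pics/z_side.png"),cv2.imread("pics/z_scene.png")]); cv2.imwrite("pics/z.png",a)
```

```text
side 0.115 7 [ 0.5542 -0.242   0.1197]
side 0.125 3 [ 0.5526 -0.2471  0.1309]
side 0.135 7 [ 0.552  -0.243   0.1407]
side 0.145 6 [ 0.5542 -0.243   0.1506]
side 0.155 4 [ 0.5545 -0.2421  0.1601]
side 0.165 5 [ 0.5522 -0.2365  0.1725]
side 0.175 30 [ 0.5511 -0.2375  0.1791]
side 0.185 21 [ 0.549  -0.2378  0.1906]
side 0.195 23 [ 0.553  -0.2363  0.2022]
pred px z .115,.145,.175 [[330.7, 174.8], [331.5, 166.4], [332.3, 157.8]]
315 154
scene 0.115 3 [ 0.5533 -0.2428  0.1208]
scene 0.125 7 [ 0.5545 -0.2456  0.1306]
scene 0.135 4 [ 0.5553 -0.2455  0.1421]
scene 0.145 4 [ 0.5559 -0.2451  0.1508]
scene 0.155 6 [ 0.5542 -0.244   0.1602]
scene 0.175 34 [ 0.5616 -0.2469  0.1822]
scene 0.185 20 [ 0.5607 -0.2487  0.1903]
scene 0.195 5 [ 0.5607 -0.2469  0.1962]
pred px z .115,.145,.175 [[214.6, 224.9], [213.7, 217.6], [212.7, 210.0]]
198 205
```

View pics/z.png

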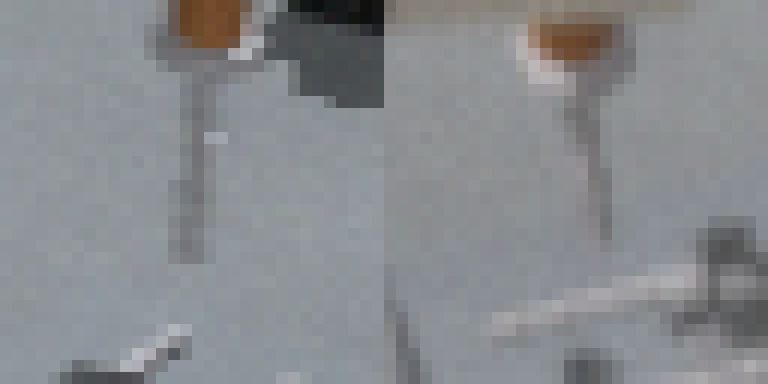

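The tip projects to about (330.5,175.5) in the side view and (215.7,225) in the scene view. That puts it roughly 4–5 mm in +y from the hole. I'll correct that, lower to just above the mouth and look again.

```bash
python3 -m crank '[[[-0.4,0.1,0],0,255],[[0,0,1.2],0,255],[[0,0,1.2],0,255],[[0,0,0.9],0,255],[[0,0,0],0,255]]'; python3 -m crank '[[[0,0,0],0,255],[[0,0,0],0,255]]'
python3 look.py m2
```

```text
clock: 12.9
position: [0.5505, -0.2525, 0.1666]
ee_rot: [-2.61, -1.743, 0.003]
force: [0.1, 0.0, -0.8]
width: 0.209
clock: 13.1
position: [0.5519, -0.253, 0.1691]
ee_rot: [2.612, 1.745, 0.0]
force: [0.3, 0.1, -0.5]
width: 0.21
13.1 [ 0.55194982 -0.25298392  0.16906199] [ 0.27979393  0.13906277 -0.50433845] 0.20993906178327063
[[0.383, 0.924, 0.0], [0.924, -0.383, -0.0], [0.0, 0.001, -1.0]]
tip pred [ 0.55199145 -0.25299858  0.082362  ]
side tip px [[330.78374866 182.79900069]] hole px [[330.2667018  186.67381992]]
crop origin 295 147 x5
scene tip px [[213.65444113 233.1882526 ]] hole px [[214.93266505 235.47293042]]
crop origin 178 198 x5
```

View pics/m2.png

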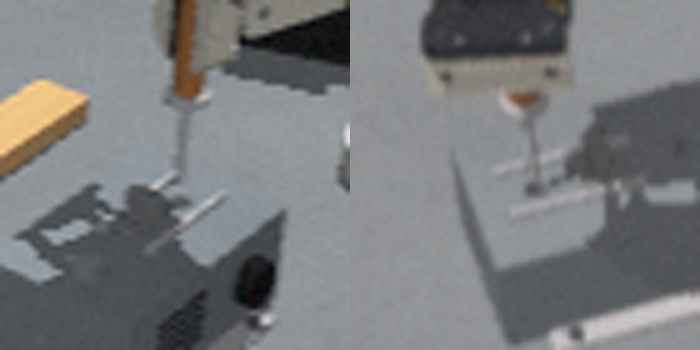

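```bash
python3 -m crank '[[[0,0,0],0,255],[[0,0,0],0,255],[[0,0,0],0,255]]'
python3 look.py m3
python3 - <<'E'
from h import *
s=monitor.observe();print(s['position'])
t=s['position'][:2]; o=[]
for n in("side","scene"):
    f=np.load(f"m3_{n}.npz"); c=get_calibration(n); W=cloud(f['d'],c); x,y,z=[W[...,i] for i in range(3)]
    b=(np.hypot(x-t[0],y-t[1])<.015)&(z>.078)&(z<.138)
    for lo in np.arange(.078,.138,.015):
        P=W[b&(z>=lo)&(z<lo+.015)]
        if len(P): print(n,round(lo,3),len(P),np.median(P,0).round(4))
    u=proj([*t,.09],c)[0].astype(int); v0,u0=u[1]-16,u[0]-16; print(u0,v0,proj([*t,.0824],c))
    o.append(cv2.resize(f['p'][v0:v0+32,u0:u0+32],None,fx=12,fy=12,interpolation=cv2.INTER_NEAREST))
cv2.imwrite("pics/z3.png",np.hstack(o)[:,:,::-1])
c=get_calibration("wrist"); p,d=get_image("wrist"); np.savez("w4.npz",p=p,d=d,**{k:np.array(v) for k,v in c.items()}); cv2.imwrite("pics/w4.png",p[:,:,::-1]); print(proj([[*t,.0824],[.5509,-.2497,.07]],c))
E
```

```text
clock: 13.5
position: [0.5518, -0.253, 0.1689]
ee_rot: [2.612, 1.745, 0.0]
force: [0.5, -0.0, -0.1]
width: 0.211
13.5 [ 0.55175675 -0.252972    0.16890734] [ 0.5060055  -0.00697173 -0.09190452] 0.21139869541948397
[[0.383, 0.924, 0.0], [0.924, -0.383, -0.0], [-0.0, 0.0, -1.0]]
tip pred [ 0.55177694 -0.25298472  0.08220735]
side tip px [[330.83740493 182.86356292]] hole px [[330.2667018  186.67381992]]
crop origin 295 147 x5
scene tip px [[213.63749965 233.17612497]] hole px [[214.93266505 235.47293042]]
crop origin 178 198 x5
[ 0.55169597 -0.25294551  0.16883161]
side 0.078 5 [ 0.5539 -0.2509  0.0857]
side 0.093 8 [ 0.5525 -0.2501  0.0987]
side 0.108 8 [ 0.5544 -0.2486  0.1143]
side 0.123 7 [ 0.5518 -0.2495  0.13  ]
315 164 [[330.85887604 182.82509827]]
scene 0.078 4 [ 0.5525 -0.2509  0.0886]
scene 0.093 8 [ 0.553  -0.251   0.0987]
scene 0.108 6 [ 0.5546 -0.2508  0.1178]
scene 0.123 6 [ 0.5556 -0.2503  0.129 ]
197 215 [[213.63430747 233.10913065]]
[[276.62168036 214.12712218]
 [274.36050637 207.29911607]]
```

View pics/z3.png

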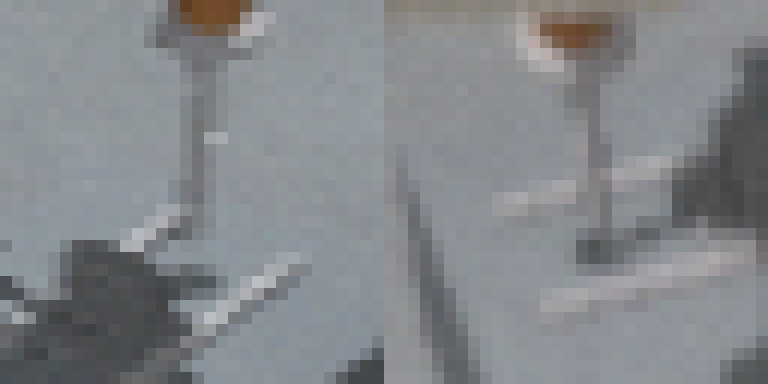

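View pics/w4.png

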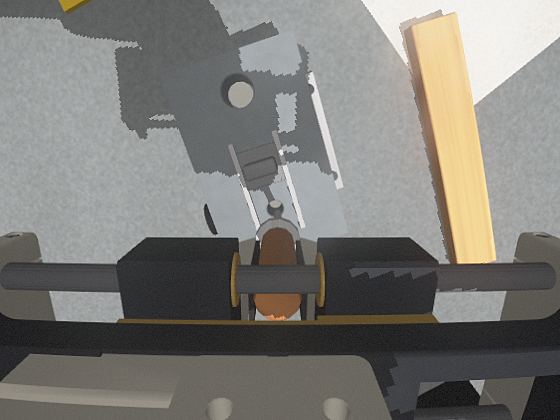

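Run:
```python
from h import *
f=np.load("w4.npz"); p=f['p'][180:245,240:310]; cv2.imwrite("pics/w4c.png",cv2.resize(p,None,fx=8,fy=8,interpolation=cv2.INTER_CUBIC)[:,:,::-1])
a=np.array([.5518,-.2530]);b=np.array([.5518,-.2505])
for q in(a,b): print(proj([[*q,.0822],[*q,.1422],[*q,.1482]],f).round(1).tolist())
```

```text
[[276.8, 214.1], [276.5, 239.0], [276.5, 242.3]]
[[275.6, 211.4], [275.0, 235.6], [274.9, 238.8]]
```

View pics/w4c.png

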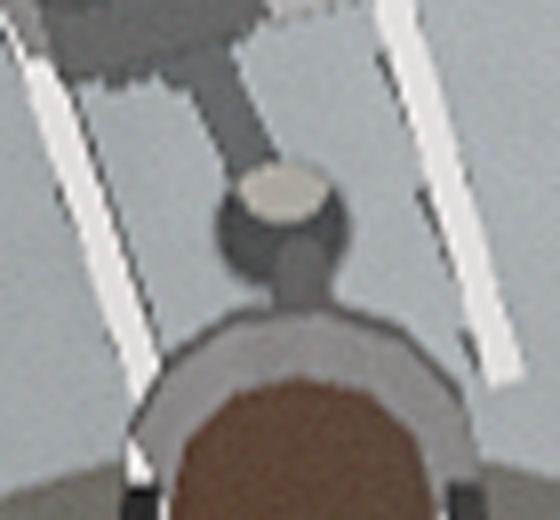

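The wrist crop shows the tip about 2 mm to the right (+tool y) of the hole centre and on line in tool x. I'll correct that and go down inside the hole, stopping short of the button.

```bash
python3 -m crank '[[[0.1,-0.2,0],0,255],[[0,0,0],0,255],[[0,0,0.5],0,255],[[0,0,0],0,255],[[0,0,0],0,255]]'; python3 -m crank '[[[0,0,0],0,255]]'
python3 - <<'E'
from h import *
c=get_calibration("wrist"); p,d=get_image("wrist"); p=p[180:245,240:310]; cv2.imwrite("pics/w5c.png",cv2.resize(p,None,fx=8,fy=8,interpolation=cv2.INTER_CUBIC)[:,:,::-1])
E
```

```text
clock: 14.15
position: [0.55, -0.2512, 0.1635]
ee_rot: [-2.612, -1.744, 0.001]
force: [-0.2, 0.7, -0.3]
width: 0.211
clock: 14.25
position: [0.5502, -0.2513, 0.1637]
ee_rot: [-2.613, -1.745, 0.0]
force: [-0.3, -0.1, 0.0]
width: 0.21
```

View pics/w5c.png

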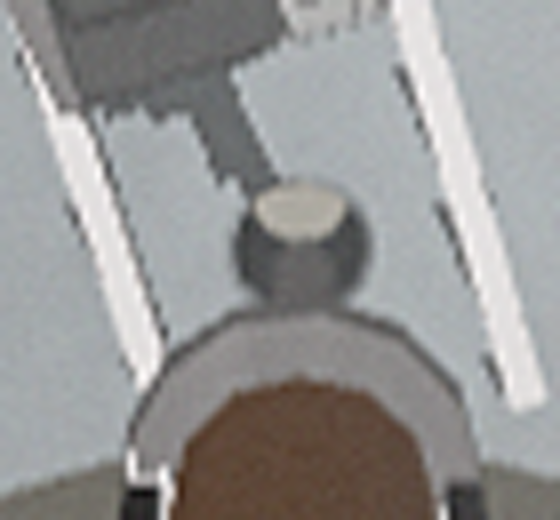

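The tip is now centred over the hole, so I'll descend.

```bash
python3 -m crank '[[[0,0,0.5],0,255],[[0,0,0.5],0,255],[[0,0,0.2],0,255],[[0,0,0],0,255],[[0,0,0],0,255]]'; python3 -m crank '[[[0,0,0.4],0,255],[[0,0,0.4],0,255],[[0,0,0.4],0,255],[[0,0,0],0,255],[[0,0,0],0,255]]'
```

```text
clock: 14.8
position: [0.5502, -0.2513, 0.1517]
ee_rot: [-2.612, -1.745, 0.0]
force: [0.3, -0.9, -0.5]
width: 0.212
clock: 15.3
position: [0.5501, -0.2512, 0.1396]
ee_rot: [-2.612, -1.745, 0.0]
force: [0.8, -0.4, -0.9]
width: 0.208
```

```bash
python3 -m crank '[[[0,0,0.3],0,255],[[0,0,0.2],0,255],[[0,0,0],0,255],[[0,0,0],0,255]]'; python3 -m crank '[[[0,0,0.2],0,255],[[0,0,0],0,255],[[0,0,0],0,255]]';  python3 -m crank '[[[0,0,0.2],0,255],[[0,0,0],0,255],[[0,0,0],0,255]]'; python3 -m crank '[[[0,0,0.2],0,255],[[0,0,0],0,255],[[0,0,0],0,255]]'
```

```text
clock: 15.7
position: [0.5502, -0.2513, 0.1347]
ee_rot: [-2.613, -1.745, 0.0]
force: [0.1, -0.3, -1.1]
width: 0.21
clock: 16.0
position: [0.5502, -0.2513, 0.1327]
ee_rot: [-2.613, -1.745, 0.0]
force: [1.1, 0.3, -0.3]
width: 0.211
clock: 16.3
position: [0.5505, -0.2513, 0.131]
ee_rot: [2.612, 1.744, 0.0]
force: [0.0, -0.8, 2.1]
width: 0.213
clock: 16.6
position: [0.5504, -0.2513, 0.1289]
ee_rot: [2.612, 1.744, 0.0]
force: [0.8, -0.2, 2.1]
width: 0.208
```

Contact came at TCP z ≈ 0.1315, as predicted, so the bottom should be at about 0.1255. I'll press on gently.

```bash
python3 -m crank '[[[0,0,0.2],0,255],[[0,0,0],0,255],[[0,0,0],0,255]]'; python3 -m crank '[[[0,0,0.1],0,255],[[0,0,0],0,255],[[0,0,0],0,255]]';  python3 -m crank '[[[0,0,0.1],0,255],[[0,0,0],0,255],[[0,0,0],0,255]]'; python3 -m crank '[[[0,0,0.1],0,255],[[0,0,0],0,255],[[0,0,0],0,255]]'
```

```text
clock: 16.9
position: [0.5504, -0.2513, 0.1269]
ee_rot: [2.612, 1.744, 0.0]
force: [0.3, -1.3, 5.0]
width: 0.212
clock: 17.2
position: [0.5504, -0.2513, 0.1259]
ee_rot: [2.612, 1.744, 0.0]
force: [-0.2, -0.6, 5.6]
width: 0.21
clock: 17.5
position: [0.5506, -0.2514, 0.1254]
ee_rot: [2.612, 1.744, 0.001]
force: [-0.0, -0.7, 9.7]
width: 0.214
clock: 17.8
position: [0.5507, -0.2515, 0.1252]
ee_rot: [2.612, 1.744, 0.001]
force: [-2.8, 0.3, 15.8]
width: 0.209
```

The force now climbs steeply while the tip stays put, so the button is on its hard stop. I'll check the hold and the surroundings.

```bash
python3 -m crank '[[[0,0,0],0,255],[[0,0,0],0,255],[[0,0,0],0,255],[[0,0,0],0,255],[[0,0,0],0,255]]'; python3 -m crank '[[[0,0,0],0,255],[[0,0,0],0,255],[[0,0,0],0,255],[[0,0,0],0,255],[[0,0,0],0,255]]'
python3 - <<'E'
from h import *
p,d=get_image("scene"); q,_=get_image("side"); w,_=get_image("wrist")
cv2.imwrite("pics/end.png",cv2.resize(np.hstack([p,q]),(800,300),interpolation=cv2.INTER_AREA)[:,:,::-1]); cv2.imwrite("pics/endw.png",w[:,:,::-1])
E
```

```text
clock: 18.3
position: [0.5507, -0.2514, 0.1252]
ee_rot: [2.611, 1.744, 0.001]
force: [-2.2, 1.3, 16.2]
width: 0.211
clock: 18.8
position: [0.5508, -0.2514, 0.1252]
ee_rot: [2.611, 1.744, 0.001]
force: [-1.6, 1.6, 16.3]
width: 0.211
```

View pics/end.png

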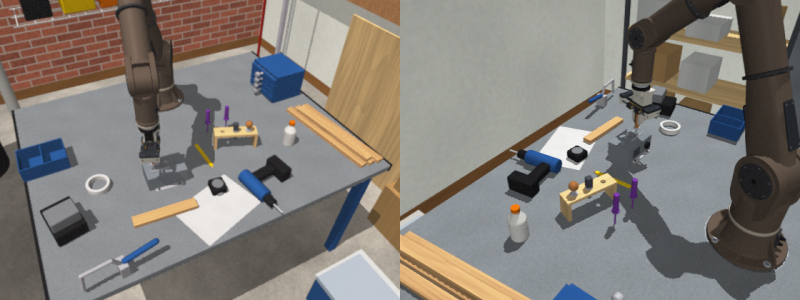

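View pics/endw.png

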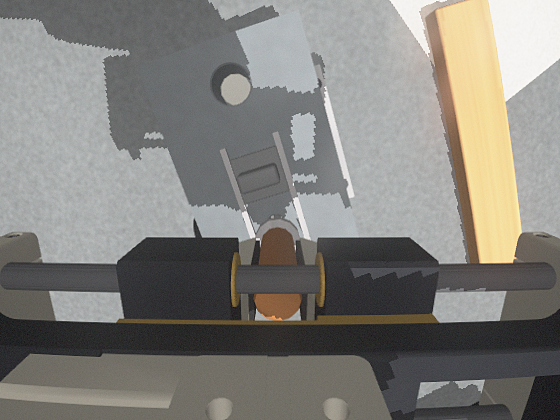

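The 16 N hold is steady. The cover is still open (tab at (260,177)), the test button at (235,88) is untouched, and the other tools and bystanders are in place. I'm handing it in.

```bash
python3 -c "
from cell import workorder
print(workorder.sign_off())"
```

```text
the job is handed in; nothing more can be done
None
```

The reset button is held fully down with the awl still gripped, and the job was handed in at about 19 s; no verdict was reported.

- **Cover:** I gripped it by its tab and slid it about 37 mm to its hard stop. The last wrist picture still showed it open.
- **Awl:** I took the brown one from the rest. The purple look-alikes, the drift, the gimlet and the rest of the bench looked undisturbed in the last pictures.
- **Button:** contact came at TCP z of about 0.1315 m and the force rose to about 6 N. About 6 mm below contact it climbed steeply, which marks the hard stop. The final hold was a steady 16 N with the awl not slipping over the last second before hand-in.
- **Checks that disagreed:** arm readings and camera pictures differed by 2–3 mm on the tip position, because the awl sat slightly tilted in the jaws. I corrected this from a wrist close-up before going in. The button's travel was judged from height and force, since it could not be seen once the shank was in the hole.

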